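Hold the hidden bolt head behind the bracket

ROBOT

A 6-joint arm with a two-finger parallel gripper is mounted at the origin on the work surface. World frame = base frame: x ahead of the robot, y to its left, z up, the work surface at z = 0. Lengths are in m, angles in rad, forces in N, time in s.
With the tool pointing down it reaches from about 0.375 to 0.9 m from the base axis. Payload 3.1 kg.
Tool frame: the origin (TCP) lies on the centre line of the jaws, within the pads' length; the fingertips stand robot.tcp_to_tips ahead of it and the grasp point (between the pads) lies 3 mm ahead of it (robot.tcp_to_tips is the distance from the TCP to the fingertips, in m); z points along the fingers, y is the line along which they close (so a half turn about z gives the same grasp; the last joint's range is limited). The gripper opens to 87 mm and grips with 3 to 60 N. Pads are 19 mm wide; open, the fingers measure 117 mm over their backs; the gripper's body (75 mm by 190 mm) begins 51 mm behind the grasp point.
Start: joints at [1.004, 0.527, 1.433, -0, 1.181, -0.178], TCP at [0.237, 0.578, 0.223] pointing down, gripper open.
Joint ranges: [-3.08, 3.08], [-0.75, 2.2], [0.22, 2.44], [-1.43, 4.57], [0, 2.65], [-2.85, 2.85]. Speed limits (rad/s): [2.79, 2.79, 3.14, 3.14, 3.14, 3.14].

INTERFACE

Orientations are given as a unit quaternion [x, y, z, w].
In Python, from rig import robot gives the robot as it stands. The module is installed in compiled form; this text tells all that it offers.
- The arm moves only by the shell command python3 -m jog 'ROWS' [FORCE]. ROWS is JSON, one flat list of numbers, 5 for each row, row after row: the finger opening in m, from 0 to 0.087, then the shift along the tool's x, y, z in m, then the turn about the tool's z in units of 10 degrees (1.0 is 10 degrees). In form: [claw, x, y, z, roll, claw, x, y, z, roll, ...]. A call has 1 to 20 rows; each row shifts and turns the commanded pose from where the row before left it, along the tool's axes as they then stand; what a row does not reach is not made up. A row lasts 1/8 s, in which the tool goes at most 62.5 mm and 10.7 degrees, less where a joint would pass 70% of its speed; a pose out of reach is approached as far as the arm can. A call with a gripper value outside its range is refused whole. The fingers move at their own pace and stop on an object; FORCE is the grip in N (left out, the last holds). Time passes only in rows, so rows that do not move let the fingers close. It gives the time, the measured TCP pose, the force, the opening and the grip force at its end, in the units of the state.
- robot.get_obs(): the state, without advancing time (a new reading comes with each control period).
- robot.camera(name): name is "side" or "top" or "wrist"; returns the picture (480x640x3 uint8, blue, green, red); there is no depth.
- robot.camera_model(name): a dict with "fx", "fy", "cx", "cy" (pixels), "R" (3x3) and "t" (3): a world point X has camera coordinates R X + t; the wrist camera has in their place "tool_from_camera" (4x4, takes a point from camera to tool coordinates, whose origin is the TCP and whose axes are the flange's). Camera axes: x right, y down, z forward; pixel columns grow to the right and rows downward; lengths in m; the calibration is good to about 2 mm. A picture is of the moment at which its call begins: read the wrist's pose just before it. camera_model takes no time and is no camera call.
- robot.hand_in(): hands the job in; it is judged then, once.
Trained networks look in the newest picture that a camera, given by its name, has taken for a name from the list of things; names that differ only in an ending like _2 or _b are one class to them, and where a whole thing is asked for, a point or a joint stands for the part that bears it (a point fixed in the world has none). Each returns a list of dicts, best first, with "conf" (0 to 1); they miss things now and then, are a little off and sometimes report something else, mostly with a low value. They report only what shows in the picture. A call takes as long as a camera call.
- robot.look_for(camera, label): "extent" ([centre column, centre row, width, height] in pixels, round what is visible of it).
- robot.outline_of(camera, label): "region" (480x640 bool, what is visible of it) and "extent" ([centre column, centre row, width, height] in pixels, round what is visible of it).
The state is a dict: "time": time; "q": joint angles; "joint_velocities": joint speeds; "joint_torque": joint torques, N m; "position": TCP position; "tool_rot": TCP orientation; "ft_force": force on the tool from outside, world axes, zero at the start; "moment": the same for the moment, N m; "grip_width": finger opening in m; "grip_force": force on a finger pad.
Only numpy, scipy, OpenCV 4.12 (cv2) and the standard library are available. Lean on these libraries where they do the work, as an engineer would, in place of code of your own. Each camera call takes 0.05 s, during which the arm holds its last target. There are 200 camera calls.

TASK

The nut runner on the front of the yellow bracket is running, but the red hex bolt just spins round with the nut. Clear the orange nut driver off the test rig and lay it properly in its blue cradle (handle in the wide notch, shank in the narrow one), let go of it, then reach down into the gap between the bracket and the power supply case, grip the bolt head firmly between the fingers and stop it turning. Leave everything else undisturbed, and finish while still holding the bolt head still: do not let go.

Things in the scene. Friction and masses are not known exactly. Their poses are not given: they have to be found in the camera images.
- rig: Fixed test rig on a 310 x 220 x 8 mm aluminium base plate. Origin on the bench straight below the bolt head, x along the bolt from bracket (-x) to power supply case (+x), z up. In front of the bracket the nut runner, a 44 mm cylinder with top at z = 122 mm, reaches to x = -156 mm. A flux jar and a tape roll stand beside it, about x = -100, y = +-75 mm, tops below z = 65 mm: leave them.
- gap (a point): Centre of the gap's open top, 130 mm above the bench, rig axes. Gap: 52 mm wide in x, open at the top and both y ends, 122 mm deep. At x = -26 mm it is bounded by the yellow bracket, a 6 mm upright plate 150 mm wide (y), at x = 26 mm by the power supply case (110 mm long in x, 200 mm wide). Both have their tops at this height; the case top is flat.
- bolt_head (a point): Centre of the red hex bolt head in the gap, 100 mm above the bench, 30 mm below the gap's top; rig axes, x along the bolt. 19 mm across flats, 22 across corners, 16 mm long in x. A slim black spacer 14 mm in diameter fills the 18 mm between it and the bracket. Free space below and on both y sides: grip from above, fingers closing along y, at any angle of its flats.
- bolt (a joint): Angle of the bolt about its axis (rad). The runner keeps turning it slowly, about 0.4 rad/s with a torque of about 0.08 N m, until it is held; a firm grip (20 N or more) stops it. The head's place does not change.
- nut_driver: Nut driver, 110 to 210 g, lying level on the case top, shank over the gap towards the robot. Orange handle 100 (x) x 28 (y) x 28 mm (z), steel shank 8 mm in diameter, 110 mm long, socket 14 mm in diameter, 25 mm long, on one centre line. Origin: centre of the handle's underside; x along the tool, shank towards -x, handle x = -50 to 50 mm, socket ends at -185 mm; z up. Centre of mass near x = -35 mm.
- cradle: Fixed blue cradle on a grey base plate 240 x 110 x 10 mm. Origin on the bench; axes as those of a seated driver, whose origin is 50 mm above this one. Handle notch x = 26 to 46 mm, floor z = 50, 34 mm wide. Shank notch x = -78 to -62 mm, floor z = 60, 14 mm wide. Between them nothing is above z = 10 mm. A loose spare socket stands on the base near x = -125, y = 35 mm: leave it.
- cradle_stop (a point): Middle of the cradle's end stop, on its inner face, cradle axes, 62 mm along x from the cradle's origin and 60 mm above the bench; the stop's top is at 78 mm. A seated handle has 12 mm of play either way along x. The cheeks of both notches are 14 mm high, with flared lips to about 27 mm above the notch floors.

How it is judged:
By the outcome, as a careful person would: the job done as asked, in the order asked, and still so for the second after the job is handed in, while the arm keeps its last pose, push and grip.
It also fails if it takes over 51 s, if anything falls off the work surface, if the arm or the gripper's body presses on something with over 40 N, if the wrist force passes 120 N, or if a joint passes its speed limit or range.

## Working session

There is one attempt and no reset: what is moved stays moved. The work goes in short steps, Python scripts to look and compute and a shell command to move; the robot and the scene stay as the last step left them, time stands still between calls to the robot, and variables do not carry over. Pictures are saved under pics/ and viewed, at most 13 in all, crops included, and the job is handed in when it is done.

```bash
mkdir -p pics
cat > h.py <<'E'
import numpy as np, cv2
from rig import robot
from scipy.spatial.transform import Rotation as R
def model(n):
    m=robot.camera_model(n)
    if n=="wrist":
        o=robot.get_obs();T=np.eye(4);T[:3,:3]=R.from_quat(o["tool_rot"]).as_matrix();T[:3,3]=o["position"]
        W=np.linalg.inv(T@np.array(m["tool_from_camera"]));m["R"]=W[:3,:3];m["t"]=W[:3,3]
    m["R"]=np.array(m["R"]);m["t"]=np.array(m["t"]).ravel();return m
def pix(m,X):
    c=m["R"]@np.array(X,float)+m["t"];return np.array([m["fx"]*c[0]/c[2]+m["cx"],m["fy"]*c[1]/c[2]+m["cy"]])
def atz(m,u,v,z):
    d=m["R"].T@np.array([(u-m["cx"])/m["fx"],(v-m["cy"])/m["fy"],1]);c=-m["R"].T@m["t"]
    return c+d*(z-c[2])/d[2]
E
python3 - <<'E'
from h import *
o=robot.get_obs();print(o["time"],o["position"],o["tool_rot"],robot.tcp_to_tips)
for n in("top","side"):
    cv2.imwrite(f"pics/{n}0.png",robot.camera(n));m=model(n);print(n,-m["R"].T@m["t"],m["fx"])
    for l in("nut_driver","cradle","bolt_head","rig"):
        print(n,l,[(np.round(d["extent"]),round(d["conf"],2)) for d in robot.look_for(n,l)[:2]])
print(robot.get_obs()["time"])
E
```

```text
0.0 [0.23650792 0.57774198 0.22217187] [ 1.93175698e-01  9.81163594e-01 -1.00601518e-03 -3.74087912e-04] 0.022
top [ 0.52364128 -0.0451341   0.84920364] 439.58703097952593
top nut_driver [(array([443., 267.,  27., 151.]), 0.86)]
top cradle [(array([230., 296.,  60., 129.]), 0.86)]
top bolt_head [(array([432., 277., 152., 190.]), 0.89)]
top rig [(array([432., 277., 156., 194.]), 0.89)]
side [ 0.46841975 -0.45671954  0.60894807] 444.82622326575995
side nut_driver [(array([314., 344., 198.,  80.]), 0.76)]
side cradle [(array([238., 212., 136.,  87.]), 0.83)]
side bolt_head [(array([313., 369., 276., 221.]), 0.88)]
side rig [(array([314., 368., 279., 223.]), 0.82)]
0.5
```

View pics/top0.png

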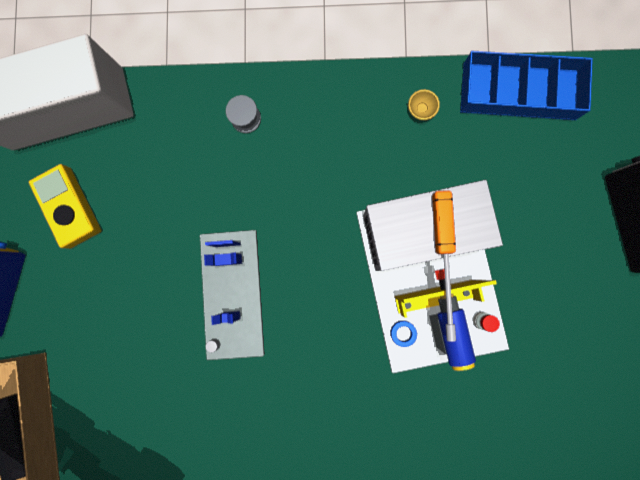

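View pics/side0.png

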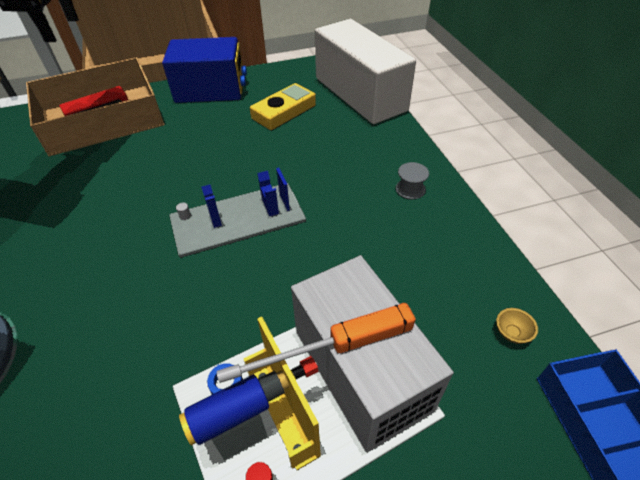

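The top picture shows the driver handle around (444,222) with its shank down to (449,335). The cradle base has corners at about (200,234), (256,231), (263,356) and (206,359). The case top has corners at (369,207), (487,181), (502,246) and (380,270). The side picture agrees, with the driver lying across the case and gap.

```bash
cat > fit.py <<'E'
from h import *
from scipy.optimize import least_squares
def fit(m,P,U,x0):
    P=np.array(P,float);U=np.array(U,float)
    def f(p):
        c,s=np.cos(p[2]),np.sin(p[2])
        return np.concatenate([pix(m,[p[0]+c*a-s*b,p[1]+s*a+c*b,z])-u for (a,b,z),u in zip(P,U)])
    r=least_squares(f,x0,loss="soft_l1");return r.x,np.round(r.fun.reshape(-1,2),1)
E
python3 - <<'E'
from fit import *
img=robot.camera("top");m=model("top")
b,g,r=[img[...,i].astype(int) for i in range(3)]
# handle: orange
o=((r>150)&(g>60)&(g<170)&(b<90)).astype(np.uint8);o[:150]=0
n,l,s,c=cv2.connectedComponentsWithStats(o);k=1+np.argmax(s[1:,4]);print(s[k],c[k])
rect=cv2.minAreaRect(np.argwhere(l==k)[:,::-1].astype(np.float32));print(rect)
box=cv2.boxPoints(rect);box=box[np.argsort(box[:,1])]
a=atz(m,*box[:2].mean(0),.148);e=atz(m,*box[2:].mean(0),.148);print("handle ends",a,e,np.linalg.norm(a-e))
# driver axis by socket end
s_=atz(m,449.5,338,.144);print("socket",s_,np.arctan2(*(a-s_)[[1,0]]),"len",np.linalg.norm(a-s_))
print("rig",fit(m,[(.136,.1,.13),(.136,-.1,.13),(.026,-.1,.13),(.026,.1,.13),(-.026,-.075,.13),(-.029,.075,.13)],[(369,207),(487,181),(502,246),(380,270),(496,282),(395,299)],[.45,-.25,.1]))
print("cradle base",[np.round(atz(m,u,v,.01),4) for u,v in [(200,234),(256,231),(263,356),(206,359)]])
print("stop",atz(m,222,243,.078))
crop=np.hstack([cv2.resize(img[220:370,190:275],None,fx=4,fy=4),cv2.resize(img[180:380,355:515],None,fx=2.7,fy=3)])if 0 else np.hstack([cv2.resize(img[225:365,190:275],(340,560)),cv2.resize(img[180:376,355:510],(443,560))])
cv2.imwrite("pics/crop1.png",crop)
E
```

```text
[435 191  21  63 710] [445.54084507 220.17183099]
((444.72967529296875, 221.8546142578125), (62.71459197998047, 16.963960647583008), 86.26860046386719)
handle ends [ 0.65127876 -0.21176039  0.148     ] [ 0.55143957 -0.21467507  0.148     ] 0.09988172643062322
socket [ 0.41916581 -0.2151899   0.144     ] 0.014774123973895598 len 0.23217274928743084
rig (array([ 0.51804495, -0.21395506,  0.17544028]), array([[-2.4, -2.8],
       [ 0.5, -0.4],
       [ 0.5,  0.8],
       [-0.1,  0.1],
       [-1.8, -0.4],
       [ 7. ,  1.8]]))
cradle base [array([0.6008, 0.2241, 0.01  ]), array([0.6048, 0.1145, 0.01  ]), array([0.3676, 0.1013, 0.01  ]), array([0.3624, 0.2102, 0.01  ])]
stop [0.57782835 0.16247932 0.078     ]
```

View pics/crop1.png

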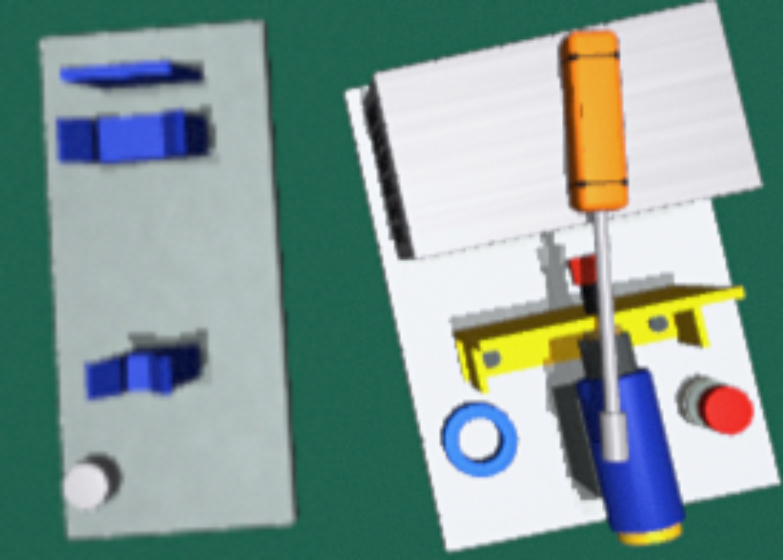

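The crop shows the case top corners, the bracket's top edge and the cradle notches. The bracket's +y end shows lower parts, so I'll drop that point.

```bash
cat > go.py <<'E'
# go.py x y z yawdeg(closing axis y angle): prints tool-frame shift and roll units to reach it
import sys;from h import *
o=robot.get_obs();Rm=R.from_quat(o["tool_rot"]).as_matrix();t=np.array(list(map(float,sys.argv[1:4])))
d=Rm.T@(t-o["position"]);a=np.degrees(np.arctan2(Rm[1,1],Rm[0,1]));w=(float(sys.argv[4])-a+90)%180-90
print("t",round(o["time"],2),"pos",o["position"].round(4),"shift mm",(d*1e3).round(1),"roll units",round(-w/10,3),"yaxis",a.round(2),"q",o["q"].round(2),"F",o["ft_force"].round(1),"w",o["grip_width"],o["grip_force"])
E
python3 - <<'E'
from fit import *
m=model("top")
print(fit(m,[(.136,.1,.13),(.136,-.1,.13),(.026,-.1,.13),(.026,.1,.13),(-.029,-.075,.13)],[(369,205.5),(486.5,180.5),(502,245),(380,270),(496.5,281)],[.45,-.25,.1]))
print(np.round(robot.camera_model("wrist")["tool_from_camera"],3),robot.camera_model("wrist")["fx"])
E
python3 go.py .50 .16 .32 91
```

```text
(array([ 0.51909913, -0.21554301,  0.19322186]), array([[-2.6, -0.6],
       [ 0.2, -1.3],
       [ 0.9,  0.1],
       [ 0.8,  0.6],
       [-0.8,  0.9]]))
[[ 0.001 -0.96  -0.279  0.077]
 [ 1.     0.     0.001 -0.   ]
 [-0.001 -0.279  0.96  -0.162]
 [ 0.     0.     0.     1.   ]] 384.5543050654898
t 0.55 pos [0.2369 0.5783 0.2232] shift mm [-402.1 -287.4  -96.9] roll units -2.328 yaxis 67.72 q [ 1.    0.53  1.43 -0.    1.18 -0.18] F [ 0.1 -0.6  0.3] w 0.08722082289216451 0.0
```

```bash
python3 -m jog '[0.087,0,0,-0.032,-0.776,0.087,0,0,-0.032,-0.776,0.087,0,0,-0.032,-0.776,0.087,-0.0284,-0.047,0,0,0.087,-0.0284,-0.047,0,0,0.087,-0.0284,-0.047,0,0,0.087,-0.0284,-0.047,0,0,0.087,-0.0284,-0.047,0,0,0.087,-0.0284,-0.047,0,0,0.087,-0.0284,-0.047,0,0,0.087,-0.0284,-0.047,0,0,0.087,-0.0284,-0.047,0,0,0.087,0,0,0,0,0.087,0,0,0,0]'
python3 - <<'E'
from h import *
cv2.imwrite("pics/w1.png",robot.camera("wrist"));print(robot.get_obs()["position"],model("wrist"))
E
```

```text
time: 2.3
position: [0.4994, 0.16, 0.319]
tool_rot: [-0.008, 1.0, 0.0, -0.0]
ft_force: [-0.9, -0.1, 0.1]
grip_width: 0.0872
grip_force: 0.0
[0.49908186 0.16057527 0.319067  ] {'fx': 384.5543050654898, 'fy': 384.5543050654898, 'cx': 322.77942097120444, 'cy': 245.77699855704412, 'tool_from_camera': array([[ 6.28864895e-04, -9.60324985e-01, -2.78882643e-01,
         7.67597226e-02],
       [ 9.99999606e-01,  4.28981799e-04,  7.77756214e-04,
        -1.46201010e-04],
       [-6.27263147e-04, -2.78883022e-01,  9.60324876e-01,
        -1.61679011e-01],
       [ 0.00000000e+00,  0.00000000e+00,  0.00000000e+00,
         1.00000000e+00]]), 'R': array([[-0.01869071,  0.99982468,  0.00112364],
       [ 0.96039032,  0.01764098,  0.27809931],
       [ 0.27803073,  0.006277  , -0.96055167]]), 't': array([-0.15158093, -0.5422536 ,  0.34338376])}
```

View pics/w1.png

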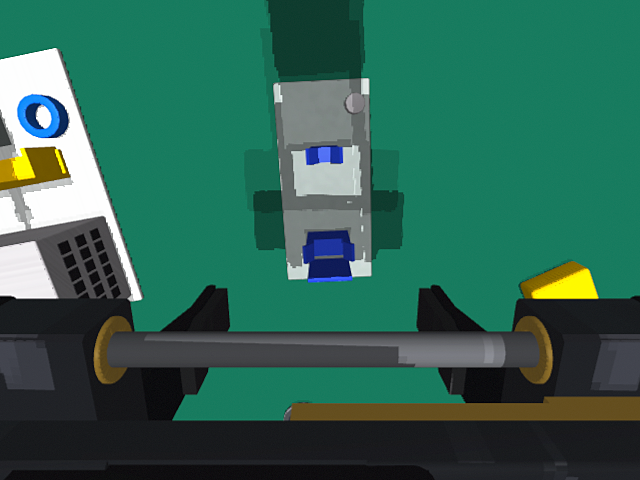

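The wrist picture shows the cradle base with corners at (274,84), (369,79), (371,276) and (289,280). The shank notch is at about (324,155), the handle notch at about (328,247), and the stop is below it.

Run:
```python
from fit import *
im=cv2.imread("pics/w1.png");cv2.imwrite("pics/w1c.png",cv2.resize(im[135:285,270:390],(480,600),interpolation=cv2.INTER_CUBIC))
m=model("wrist")
for p in[(274,84),(369,79),(371,276),(289,280)]:print(atz(m,*p,.01).round(4))
```

```text
[0.3685 0.1031 0.01  ]
[0.3612 0.2107 0.01  ]
[0.5986 0.2257 0.01  ]
[0.6062 0.1187 0.01  ]
```

View pics/w1c.png

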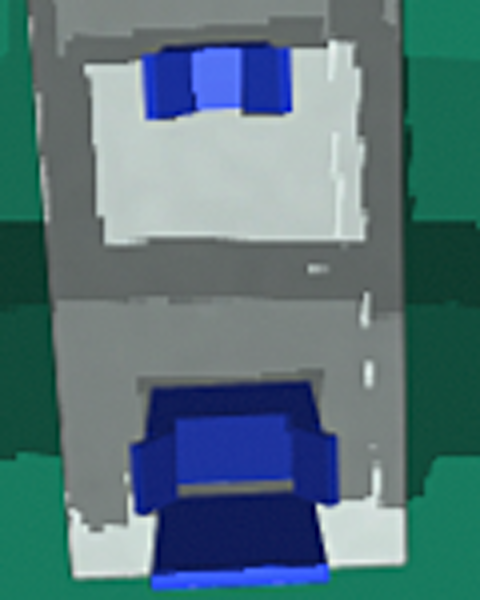

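```bash
python3 - <<'E'
from fit import *
m=model("wrist")
P=[(-.078,-.007,.06),(-.078,.007,.06),(-.062,-.007,.06),(-.062,.007,.06),(.026,-.017,.05),(.026,.017,.05),(.046,-.017,.05),(.046,.017,.05),(.062,0,.078)]
U=[(318,147),(330.25,146.5),(319,162.25),(330.75,162),(314.5,239.5),(342.5,238.25),(315,255.75),(342.75,255),(330,277.9)]
print(fit(m,P,U,[.51,.16,.06]))
E
python3 go.py .555 -.214 .32 91
```

```text
(array([0.51291377, 0.16627789, 0.06523043]), array([[-0.4,  0.2],
       [ 0.6,  0. ],
       [-0.6,  0.3],
       [ 0.7, -0.1],
       [-0.9,  0.2],
       [ 0.4,  0.1],
       [-0.5,  0.3],
       [ 0.7, -0.2],
       [-0. , -1.3]]))
t 2.35 pos [0.4991 0.1606 0.3191] shift mm [ -49.1 -375.5   -1.2] roll units 0.003 yaxis 91.03 q [ 0.1   0.29  1.56  0.    1.3  -1.49] F [ 0.6 -0.2 -0.1] w 0.08684470056099705 0.0
```

```bash
python3 -m jog '[0.087,-0.0118,-0.047,0,0,0.087,-0.0118,-0.047,0,0,0.087,-0.0118,-0.047,0,0,0.087,-0.0118,-0.047,0,0,0.087,-0.0118,-0.047,0,0,0.087,-0.0118,-0.047,0,0,0.087,-0.0118,-0.047,0,0,0.087,-0.0118,-0.047,0,0,0.087,0,0,0,0,0.087,0,0,0,0]'
python3 - <<'E'
from h import *
im=robot.camera("wrist");np.save("w2m.npy",model("wrist"),allow_pickle=True);cv2.imwrite("pics/w2.png",im);
cv2.imwrite("pics/w2c.png",cv2.resize(im[60:300,180:480],(750,600),interpolation=cv2.INTER_CUBIC))
E
```

```text
time: 3.6
position: [0.6007, -0.2124, 0.3189]
tool_rot: [-0.01, 1.0, 0.001, -0.0]
ft_force: [0.4, 0.1, -0.4]
grip_width: 0.0868
grip_force: 0.0
```

View pics/w2c.png

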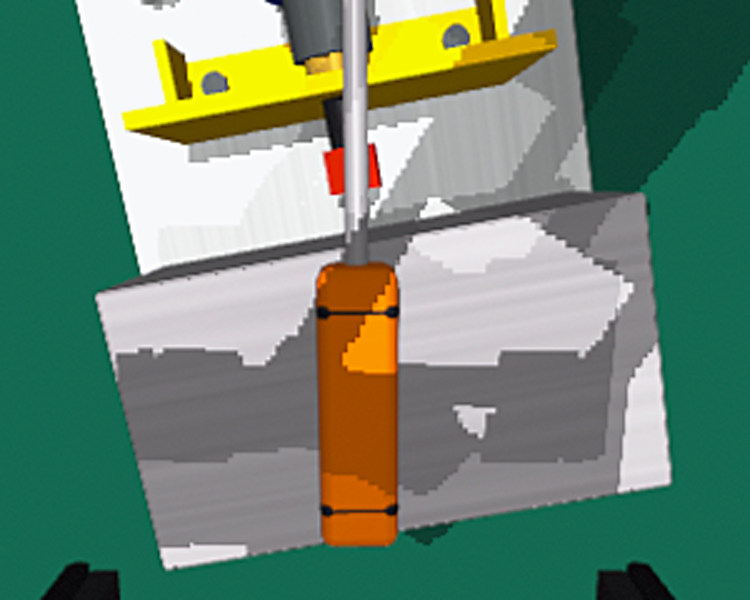

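The crop shows the handle midline running from (322.6,165) to (324,278) in full-image pixels. The case corners, bracket top edge and red bolt head (crop ~352,168) are all clear.

```bash
python3 - <<'E'
from fit import *
m=np.load("w2m.npy",allow_pickle=True).item()
f=lambda u,v:(180+u/2.5,60+v/2.5)
U=[f(*p) for p in[(645,193),(98,293),(165,568),(670,485),(126,122),(554,39)]]
x,r=fit(m,[(.026,.1,.13),(.026,-.1,.13),(.136,-.1,.13),(.136,.1,.13),(-.029,-.075,.13),(-.029,.075,.13)],U,[.52,-.21,.18]);print(x,r)
print("bolt head px pred",(np.array(pix(m,[x[0],x[1],.11]))-[180,60])*2.5)
print("red center at z.11",atz(m,*f(352,167),.11))
x,r=fit(m,[(-.05,0,.148),(.05,0,.152),(-.048,-.014,.144),(-.048,.014,.144),(.048,-.014,.144),(.048,.014,.144),(-.1,0,.144)],[f(*p) for p in[(357,263),(360,545),(317,285),(399,285),(320,535),(398,535),(356,120)]],[.6,-.21,0.02]);print(x,r)
E
python3 go.py .572 -.214 .156 91
```

```text
[ 0.5180107  -0.21485138  0.19681185] [[ 0.6 -0.4]
 [-1.9  0.1]
 [-0.6  1.5]
 [ 1.3  0.5]
 [-0.9 -0.3]
 [ 1.2 -0.2]]
bolt head px pred [353.21347563 169.08230449]
red center at z.11 [ 0.51728632 -0.21531262  0.11      ]
[ 0.60171704 -0.21126357  0.0281918 ] [[ 0.2  3.2]
 [-0.2  2. ]
 [-0.  -3.5]
 [-0.4 -3.8]
 [ 0.8  1. ]
 [-0.4  0.7]
 [ 0.1 -1.6]]
t 3.65 pos [ 0.6006 -0.2122  0.3191] shift mm [ 28.5  -1.5 163.1] roll units 0.013 yaxis 91.13 q [-0.51  0.46  1.28  0.    1.41 -2.11] F [0.2 0.7 0.2] w 0.08694360482805356 0.0
```

```bash
python3 -m jog '[0.087,0.0143,0,0.03,-0.04,0.087,0.0143,0,0.04,0,0.087,0,0,0.045,0,0.087,0,0,0.035,0,0.087,0,0,0.013,0,0.02,0,0,0,0,0.02,0,0,0,0,0.02,0,0,0,0,0.02,0,0,0,0,0.02,0,0,0,0,0.02,0,0,0,0]' 40; python3 go.py .572 -.2125 .156 91.5
```

```text
time: 5.03
position: [0.5722, -0.2151, 0.1563]
tool_rot: [-0.012, 1.0, -0.0, 0.0]
ft_force: [0.1, 0.3, 0.9]
grip_width: 0.0349
grip_force: 0.0
t 5.03 pos [ 0.5722 -0.2151  0.1563] shift mm [0.2 2.6 0.3] roll units -0.01 yaxis 91.4 q [-0.54  0.59  1.53  0.    1.02 -2.14] F [0.1 0.3 0.9] w 0.03494979710288034 0.0
```

```bash
python3 -m jog '[0.02,0,0.002,0,0,0.02,0,0,0,0,0.02,0,0,0,0,0.02,0,0,0,0,0.02,0,0,0,0]' 40; python3 go.py .572 -.2125 .156 91.5
```

```text
time: 5.65
position: [0.5722, -0.213, 0.1561]
tool_rot: [-0.012, 1.0, 0.0, 0.0]
ft_force: [0.0, 0.6, 0.8]
grip_width: 0.0268
grip_force: 40.0
t 5.65 pos [ 0.5722 -0.213   0.1561] shift mm [0.2 0.5 0.1] roll units -0.01 yaxis 91.4 q [-0.54  0.59  1.53  0.    1.02 -2.13] F [0.  0.6 0.8] w 0.02675071466794438 39.9996954202652
```

```bash
python3 -m jog '[0.02,0,0,-0.02,0,0.02,0,0,-0.04,0,0.02,0,0,-0.04,0,0.02,0.0089,0.0422,0,0,0.02,0.0089,0.0422,0,0,0.02,0.0089,0.0422,0,0,0.02,0.0089,0.0422,0,0,0.02,0.0089,0.0422,0,0,0.02,0.0089,0.0422,0,0,0.02,0.0089,0.0422,0,0,0.02,0.0089,0.0422,0,0,0.02,0.0089,0.0422,0,0,0.02,0,0,0,-0.234,0.02,0,0,0,0,0.02,0,0,0,0]'; python3 go.py .483 .1643 .076 93.74
python3 - <<'E'
from h import *
im=robot.camera("wrist");np.save("w3m.npy",model("wrist"),allow_pickle=True);cv2.imwrite("pics/w3.png",im)
E
```

```text
time: 7.52
position: [0.4828, 0.1643, 0.256]
tool_rot: [-0.032, 0.999, -0.0, -0.0]
ft_force: [0.3, -0.3, -0.9]
grip_width: 0.0262
grip_force: 40.0
t 7.53 pos [0.4828 0.1643 0.256 ] shift mm [ -0.3  -0.  180. ] roll units -0.006 yaxis 93.68 q [ 0.11  0.33  1.68 -0.    1.13 -1.53] F [ 0.3 -0.3 -0.9] w 0.026192624327651823 39.9991911649704
```

View pics/w3.png

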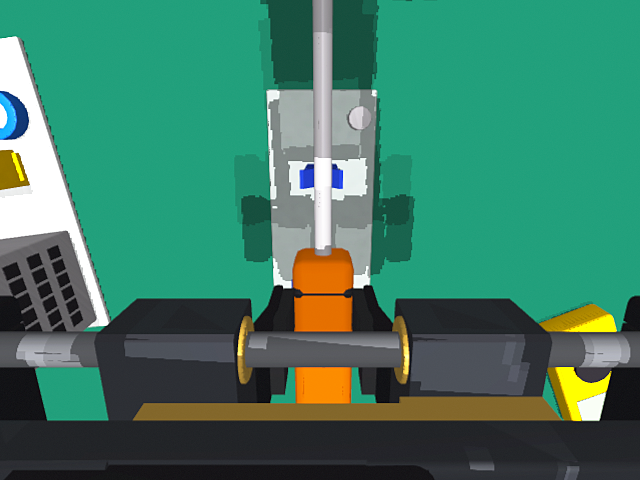

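The driver hangs straight from the grip: the shank is vertical at column 323, the handle front is at row 250, and the shank notch lies under it at (321,178).

Run:
```python
from h import *
m=np.load("w3m.npy",allow_pickle=True).item()
o=robot.get_obs();Rm=R.from_quat(o["tool_rot"]).as_matrix()
for p in[(323,250),(323,254),(323,200),(323,60)]:
  for h in(.254,.244):print(p,h,(Rm.T@(atz(m,*p,h)-o["position"])).round(4))
im=cv2.imread("pics/w3.png")
for v in(230,190,100,60,20,5):
  row=cv2.cvtColor(im[v:v+1],cv2.COLOR_BGR2HSV)[0,300:350];g=np.where(row[:,1]<40)[0]+300;print(v,g.min() if len(g) else 0,g.max() if len(g) else 0)
```

```text
(323, 250) 0.254 [0.0273 0.0001 0.002 ]
(323, 250) 0.244 [0.0242 0.0001 0.012 ]
(323, 254) 0.254 [0.0254 0.0001 0.002 ]
(323, 254) 0.244 [0.0223 0.0001 0.012 ]
(323, 200) 0.254 [0.0496 0.0001 0.002 ]
(323, 200) 0.244 [0.048  0.0001 0.012 ]
(323, 60) 0.254 [0.1044 0.     0.0021]
(323, 60) 0.244 [0.1061 0.     0.0121]
230 300 349
190 300 349
100 300 349
60 313 332
20 313 331
5 313 332
```

```bash
python3 -m jog '[0.02,-0.003,0,0.04,0,0.02,0,0,0.045,0,0.02,0,0,0.04,0,0.02,0,0,0.02,0,0.02,0,0,0.01,0,0.02,0,0,0,0]'; python3 go.py .486 .1645 .076 93.74
python3 -m jog '[0.02,0,0,0.005,0,0.02,0,0,0.005,0,0.02,0,0,0.003,0,0.02,0,0,0,0]';python3 go.py .486 .1645 .076 93.74
```

```text
time: 8.32
position: [0.486, 0.1645, 0.1009]
tool_rot: [-0.032, 0.999, -0.0, -0.0]
ft_force: [-0.7, -0.4, -0.9]
grip_width: 0.0267
grip_force: 40.0
t 8.32 pos [0.486  0.1645 0.1009] shift mm [-0.1 -0.  24.9] roll units -0.005 yaxis 93.69 q [ 0.11  0.57  1.82 -0.    0.75 -1.53] F [-0.7 -0.4 -0.9] w 0.026658218819565208 39.999178647994995
time: 8.82
position: [0.4857, 0.165, 0.0881]
tool_rot: [-0.033, 0.999, -0.0, -0.0]
ft_force: [0.2, 0.5, -1.2]
grip_width: 0.0264
grip_force: 40.0
t 8.82 pos [0.4857 0.165  0.0881] shift mm [-0.3 -0.5 12.1] roll units 0.001 yaxis 93.75 q [ 0.11  0.59  1.83  0.    0.72 -1.53] F [ 0.2  0.5 -1.2] w 0.026447097632087593 39.99922692775726
```

```bash
python3 -m jog '[0.02,0,0,0.004,0,0.02,0,0,0.004,0,0.02,0,0,0.002,0,0.02,0,0,0.001,0,0.02,0,0,0,0]'; python3 go.py .486 .1645 .076 93.74
python3 - <<'E'
from h import *
im=robot.camera("side");cv2.imwrite("pics/s2.png",cv2.resize(im[130:290,140:340],(750,600),interpolation=cv2.INTER_CUBIC))
E
```

```text
time: 9.45
position: [0.4858, 0.1649, 0.0771]
tool_rot: [-0.033, 0.999, -0.0, -0.0]
ft_force: [0.3, 0.1, -1.7]
grip_width: 0.0267
grip_force: 40.0
t 9.45 pos [0.4858 0.1649 0.0771] shift mm [-0.2 -0.4  1.1] roll units 0.0 yaxis 93.74 q [ 0.11  0.61  1.83 -0.    0.7  -1.53] F [ 0.3  0.1 -1.7] w 0.026659056586799693 39.99928414821625
```

View pics/s2.png

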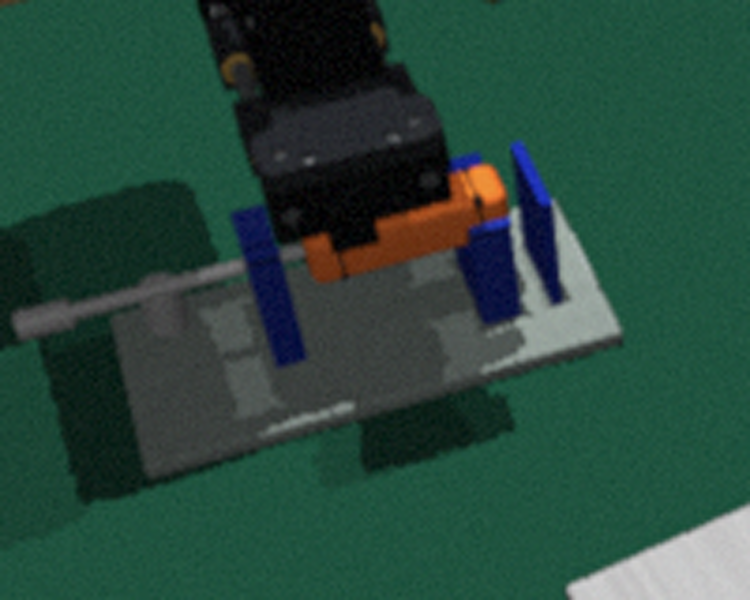

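The driver sits in both notches and the handle is clear of the stop. I'll lower the last millimetre, release and rise.

```bash
python3 -m jog '[0.02,0,0,0.0012,0,0.02,0,0,0,0,0.034,0,0,0,0,0.05,0,0,0,0,0.07,0,0,0,0,0.087,0,0,0,0,0.087,0,0,0,0,0.087,0,0,0,0,0.087,0,0,-0.03,0,0.087,0,0,-0.05,0,0.087,0,0,-0.05,0,0.087,0,0,-0.04,0,0.087,0,0,0,0]'; python3 go.py .518 -.215 .27 101.2
python3 - <<'E'
from h import *
im=robot.camera("side");cv2.imwrite("pics/s3.png",cv2.resize(im[130:290,140:340],(750,600),interpolation=cv2.INTER_CUBIC))
E
```

```text
time: 11.12
position: [0.488, 0.1653, 0.2493]
tool_rot: [-0.033, 0.999, 0.0, 0.004]
ft_force: [-0.2, -0.0, -0.8]
grip_width: 0.0872
grip_force: 0.0
t 11.12 pos [0.488  0.1653 0.2493] shift mm [  -5.2 -381.4  -20.8] roll units -0.744 yaxis 93.76 q [ 0.11  0.34  1.68  0.    1.11 -1.53] F [-0.2 -0.  -0.8] w 0.08721872836539873 0.0
```

View pics/s3.png

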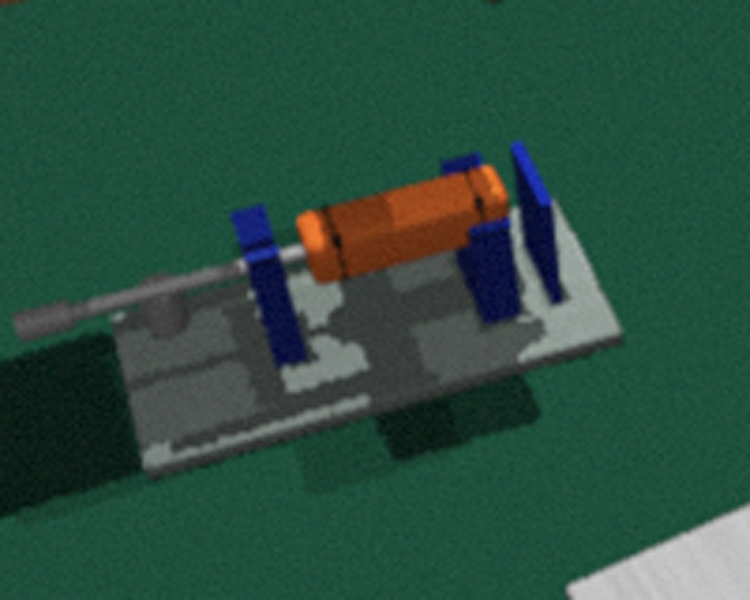

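The driver is seated in both notches and released. Next I move above the gap.

```bash
python3 -m jog '[0.087,-0.0006,-0.0477,-0.003,0,0.087,-0.0006,-0.0477,-0.003,0,0.087,-0.0006,-0.0477,-0.003,0,0.087,-0.0006,-0.0477,-0.003,0,0.087,-0.0006,-0.0477,-0.003,0,0.087,-0.0006,-0.0477,-0.003,0,0.087,-0.0006,-0.0477,-0.003,0,0.087,-0.0006,-0.0477,0,0,0.087,0,0,0,-0.744,0.087,0,0,0,0,0.087,0,0,0,0]'; python3 go.py .518 -.215 .103 101.2
python3 - <<'E'
from h import *
im=robot.camera("wrist");np.save("w4m.npy",model("wrist"),allow_pickle=True);cv2.imwrite("pics/w4.png",im);cv2.imwrite("pics/w4c.png",cv2.resize(im[60:300,180:480],(750,600),interpolation=cv2.INTER_CUBIC))
E
```

```text
time: 12.55
position: [0.5148, -0.2147, 0.2657]
tool_rot: [-0.097, 0.995, 0.001, -0.001]
ft_force: [1.1, 0.1, -0.2]
grip_width: 0.087
grip_force: 0.0
t 12.55 pos [ 0.5148 -0.2147  0.2657] shift mm [ -3.4  -1.3 162.7] roll units -0.009 yaxis 101.11 q [-0.6   0.39  1.55  0.    1.2  -2.36] F [ 1.1  0.1 -0.2] w 0.08700189732504021 0.0
```

View pics/w4c.png

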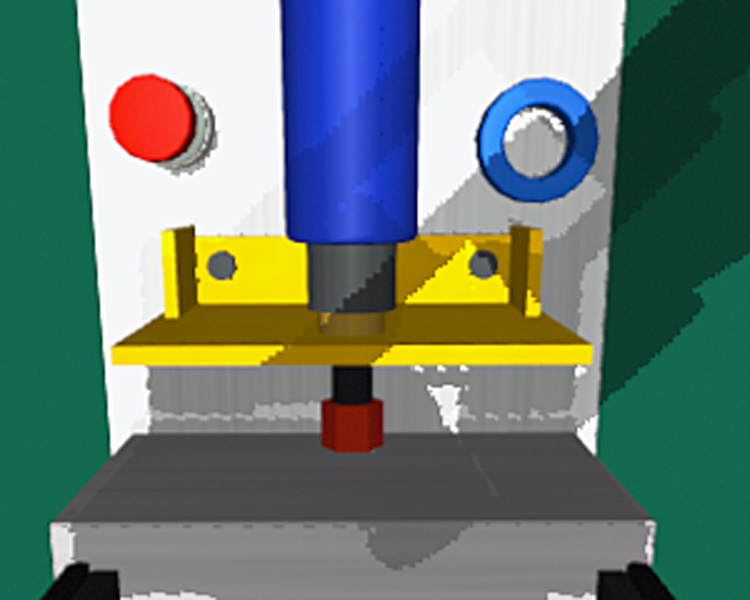

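The view shows the clear gap between the bracket edge (crop row ~364) and the case edge (row ~522), with the red bolt head centred at column 352.

Run:
```python
from fit import *
m=np.load("w4m.npy",allow_pickle=True).item()
f=lambda u,v:(180+u/2.5,60+v/2.5)
x,r=fit(m,[(-.026,-.075,.13),(-.026,.075,.13),(-.032,-.075,.13),(-.032,.075,.13),(.026,-.1,.13),(.026,.1,.13)],[f(*p) for p in[(113,364),(592,362),(111,346),(592,345),(51,523),(656,521)]],[.52,-.21,.19]);print(x,r)
b=atz(m,*f(352,425),.1);print(b,"head pred",(pix(m,[x[0],x[1],.1])-[180,60])*2.5)
import subprocess,sys
print(subprocess.run([sys.executable,"go.py",str(x[0]),str(x[1]),".103",str(90+np.degrees(x[2]))],capture_output=True,text=True).stdout)
```

```text
[ 0.51808101 -0.21512295  0.19824226] [[-0.2  0.4]
 [-0.1  0.6]
 [ 0.1  0. ]
 [ 0.4 -0.2]
 [-1.2 -0.3]
 [ 0.7 -0.4]]
[ 0.51901691 -0.21522667  0.1       ] head pred [352.80449491 422.50945416]
t 12.6 pos [ 0.515  -0.2146  0.2661] shift mm [ -3.1  -1.3 163.1] roll units -0.021 yaxis 101.15 q [-0.6   0.39  1.55  0.    1.2  -2.36] F [0.1 0.3 0.1] w 0.08681633898243009 0.0
```

```bash
python3 -m jog '[0.06,-0.0031,-0.0013,0.02,-0.02,0.06,0,0,0.04,0,0.06,0,0,0.02,0,0.06,0,0,0,0]'; python3 go.py .5181 -.2151 .103 101.36
python3 -m jog '[0.06,0,0,0.025,0,0.06,0,0,0.025,0,0.06,0,0,0.02,0,0.06,0,0,0.013,0,0.06,0,0,0,0]';python3 go.py .5181 -.2151 .103 101.36
```

```text
time: 13.1
position: [0.5177, -0.2148, 0.1854]
tool_rot: [-0.099, 0.995, 0.001, -0.002]
ft_force: [0.7, -0.0, 0.9]
grip_width: 0.0615
grip_force: 0.0
t 13.1 pos [ 0.5177 -0.2148  0.1854] shift mm [-0.6 -0.7 82.3] roll units 0.004 yaxis 101.4 q [-0.59  0.49  1.63 -0.    1.02 -2.36] F [ 0.7 -0.   0.9] w 0.061453316198651624 0.0
time: 13.72
position: [0.5189, -0.216, 0.1039]
tool_rot: [-0.099, 0.995, 0.0, -0.0]
ft_force: [0.1, 1.2, 0.8]
grip_width: 0.06
grip_force: 0.0
t 13.72 pos [ 0.5189 -0.216   0.1039] shift mm [0.6 1.1 0.9] roll units 0.003 yaxis 101.39 q [-0.59  0.61  1.7  -0.    0.84 -2.36] F [0.1 1.2 0.8] w 0.06002783368485013 0.0
```

```bash
python3 -m jog '[0,0.0006,0.0011,0.0009,0,0,0,0,0,0,0,0,0,0,0,0,0,0,0,0,0,0,0,0,0,0,0,0,0,0,0,0,0,0,0,0,0,0,0,0]' 45; python3 go.py .5181 -.2151 .103 101.36
python3 -m jog '[0,0,0,0,0,0,0,0,0,0,0,0,0,0,0,0,0,0,0,0,0,0,0,0,0,0,0,0,0,0,0,0,0,0,0,0,0,0,0,0]' 45; python3 go.py .5181 -.2151 .103 101.36
python3 - <<'E'
from h import *
a=cv2.resize(robot.camera("side")[140:460,140:480],(425,400));b=robot.camera("top")[170:390,190:515]
w=robot.camera("wrist");cv2.imwrite("pics/end.png",np.hstack([a,cv2.resize(b,(374,400))]));print(robot.get_obs()["moment"])
E
```

```text
time: 14.72
position: [0.5183, -0.2161, 0.1032]
tool_rot: [-0.099, 0.995, -0.001, 0.0]
ft_force: [-0.1, -4.5, -0.1]
grip_width: 0.0176
grip_force: 45.1
t 14.72 pos [ 0.5183 -0.2161  0.1032] shift mm [-0.   1.   0.2] roll units 0.003 yaxis 101.39 q [-0.59  0.61  1.7  -0.    0.83 -2.36] F [-0.1 -4.5 -0.1] w 0.017614218998752672 45.07347966689849
time: 15.72
position: [0.5182, -0.216, 0.1031]
tool_rot: [-0.099, 0.995, -0.001, 0.0]
ft_force: [0.3, -5.7, -1.0]
grip_width: 0.0179
grip_force: 45.0
t 15.72 pos [ 0.5182 -0.216   0.1031] shift mm [-0.   0.9  0.1] roll units 0.004 yaxis 101.4 q [-0.59  0.61  1.7  -0.    0.83 -2.36] F [ 0.3 -5.7 -1. ] w 0.01786394221594693 45.04864139424171
[-0.81567285  0.14990111 -0.00978196]
```

View pics/end.png

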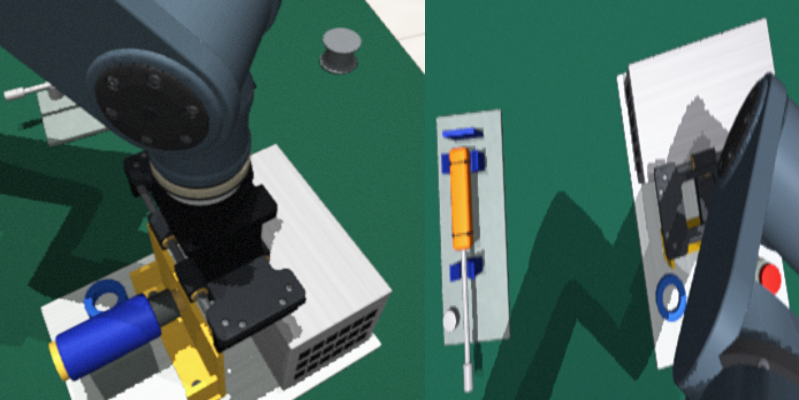

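The gripper reads 17.8 mm. It read about 1.4 mm low on the handle, so this is about 19 mm, the bolt's size across its flats. The 45 N grip is steady and the driver is still in its cradle.

```bash
python3 -c "
from rig import robot
o=robot.get_obs();print(o['time'],o['grip_width'],o['grip_force']);print(robot.hand_in())"
```

```text
15.875 0.01729021225774915 45.04908319649985
the job is handed in; nothing more can be done
None
```

I laid the nut driver in its cradle and let go of it, then gripped the bolt head at a steady 45 N across its flats and handed the job in at 15.9 s still holding it; I judged the bolt stopped from the steady grip, not from a picture of the head.

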